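# Stand the round containers in their drip saucers

### The arm

A 6-joint arm with a two-finger parallel gripper is mounted at the origin on a cart in front of the work surface, level with it; the furniture and walls round the work are solid. World frame = base frame: x ahead of the robot, y to its left, z up, the work surface at z = 0. Lengths are in m, angles in degrees, forces in N, time in s.
With the tool pointing down it reaches from about 0.35 to 0.875 m from the base axis. Payload 4.2 kg.
Tool frame: the origin (TCP) lies midway between the tips of the shut fingers; the grasp point (between the pads) lies 19 mm behind it (r.pinch_z is the distance from the TCP to the grasp point, in m); z points along the fingers, y is the line along which they close (so a half turn about z gives the same grasp; the last joint's range is limited). The gripper opens to 87 mm and grips with 3 to 60 N. Pads are 19 mm wide; open, the fingers measure 117 mm over their backs; the gripper's body (75 mm by 190 mm) begins 51 mm behind the grasp point.
Start: joints at [-61.559, 22.042, 0.453, 0, -68.411, -14.817], TCP at [0.147, -0.607, 0.223] pointing down, gripper open.
Joint ranges: [-179.83, 179.83], [-69.29, 118.12], [-61.27, 80.66], [-181.25, 117.63], [-171.15, -9.14], [-177.46, 177.46]. Speed limits (degrees/s): [159.86, 159.86, 180, 180, 180, 180].

### API

Orientations are given as a 3x3 rotation matrix whose columns are the frame's x, y, z axes.
In Python, from station import r, imaging, models gives the robot as it stands. The module is installed in compiled form; this text tells all that it offers.
- The arm moves only by the tool apply_moves, never from a script. Its argument "moves" is a list of rows, each a list of 2 entries, a list of its own where there are three numbers: the shift along the tool's x, y, z in m, then the turn about the tool's z in degrees. A call has 1 to 5 rows; each row shifts and turns the commanded pose from where the row before left it, along the tool's axes as they then stand; what a row does not reach is not made up. A row lasts 1/12 s, in which the tool goes at most 41.7 mm and 7.16 degrees, less where a joint would pass 70% of its speed; a pose out of reach is approached as far as the arm can. A call is refused whole if a number of a shift passes 0.0417 or a number of a turn 7.16, either way. A call with a gripper value outside its range is refused whole. "hand" is the finger opening in m, from 0 to 0.087, set as the call begins (left out, the last holds). The fingers move at their own pace and stop on an object; the grip force is fixed at half the most. Time passes only in rows, so rows that do not move let the fingers close. It gives the time, the measured TCP pose, the force, the opening and the grip force at its end, in the units of the state.
- r.sense(): the state, without advancing time (a new reading comes with each control period).
- imaging.capture(name): name is "scene" or "top" or "wrist"; returns a dict with "frame" (400x640x3 uint8, blue, green, red), "intrinsics" (3x3 intrinsics, pixels), "eye" and "orientation" of the camera in the world. Camera axes: x right, y down, z forward; pixel columns grow to the right and rows downward; lengths in m; the calibration is good to about 2 mm. A picture is of the moment at which its call begins. There is no depth.
- r.finish_job(): hands the job in; it is judged then, once.
Trained networks look in a picture, given as the dict that the camera call returned (one of the last four; its "shot" number tells which), for a name from the list of things; names that differ only in an ending like _2 or _b are one class to them, and where a whole thing is asked for, a point or a joint stands for the part that bears it (a point fixed in the world has none). Each returns a list of dicts, best first, with "confidence" (0 to 1); they miss things now and then, are a little off and sometimes report something else, mostly with a low value. They report only what shows in the picture. A call takes as long as a camera call. They do not tell look-alikes from the thing itself.
- models.cut_out(picture, target): "region" (400x640 bool, what is visible of it) and "extent" ([left, top, width, height] as shares, 0 to 1, of the picture: columns of its width, rows of its height, round what is visible of it).
- models.place_of(picture, target): "at" ([column, row] as shares, 0 to 1, of the picture: columns of its width, rows of its height: a listed point, or the origin of a listed thing).
The state is a dict: "time_s": time; "joints": joint angles; "joint_velocities": joint speeds; "effort": joint torques, N m; "tcp_pos": TCP position; "ee_rot": TCP orientation; "wrist_force": force on the tool from outside, world axes, zero at the start; "moment": the same for the moment, N m; "gripper_width": opening from 0.0 (shut) to 1.0 (fully open); "gripper_force": force on a finger pad.
Only numpy, scipy, OpenCV 4.12 (cv2) and the standard library are available. Lean on these libraries where they do the work, as an engineer would, in place of code of your own. Each camera call takes 0.05 s, during which the arm holds its last target. There are 200 camera calls.

### The job

Four round containers stand among four steel drip saucers on the front of the bench; to keep the bench clean, pick them up one by one and stand each in its own saucer: the small clear jar in the smallest round saucer, the flat round tin in the middle-sized one, the brown paper tub in the largest, and the cream oil bottle in the square one. Each must stand upright and flat on the saucer's floor, wholly inside the rim, and none may be tipped over on the way. Leave the rectangular patch tin and the tyre lever where they lie; the similar jars, tin and bottles farther back and to the left are not meant.

Things in the scene. Friction and masses are not known exactly. Their poses are not given: they have to be found in the camera images.
- jar: Small clear jar of dark brown grains with a white screw lid: body 44 mm diameter up to 59 mm, lid 42 mm diameter, 75 mm high in all, about 0.14 kg. Origin: centre of its underside; z is up.
- flat_tin: Flat round tin, dark with a white rim and a dark top: 57 mm diameter (55 mm in the lower half), 24 mm high, about 0.06 kg. Origin: centre of its underside; z is up.
- kraft_tub: Brown kraft-paper tub with a dark press lid: body 62 mm diameter up to 75 mm, lid 65 mm diameter, 88 mm high in all, about 0.16 kg; the lid (fixed, 12 mm high) overhangs and is what fingers from above meet first, so grip it by the lid. Origin: centre of its underside; z is up.
- oil_bottle: Cream squeeze bottle with a black nozzle cap: body 47 mm diameter up to about 100 mm, cap 29 mm diameter at most, 137 mm high in all, about 0.18 kg. Origin: centre of its underside; z is up.
- small_saucer: The smallest round low steel drip saucer with a darker rim, loose on the bench, 0.3 kg, floor 4 mm thick, rim 7 mm high and 4 mm wide. Origin: centre of its underside; z is up, so a thing standing in it has its underside 4 mm above this point. Inside the rim 64 mm diameter.
- medium_saucer: The middle-sized round low steel drip saucer with a darker rim, loose on the bench, 0.3 kg, floor 4 mm thick, rim 7 mm high and 4 mm wide. Origin: centre of its underside; z is up, so a thing standing in it has its underside 4 mm above this point. Inside the rim 80 mm diameter.
- large_saucer: The largest round low steel drip saucer with a darker rim, loose on the bench, 0.3 kg, floor 4 mm thick, rim 7 mm high and 4 mm wide. Origin: centre of its underside; z is up, so a thing standing in it has its underside 4 mm above this point. Inside the rim 96 mm diameter.
- square_saucer: The square low steel drip saucer with a darker rim, loose on the bench, 0.3 kg, floor 4 mm thick, rim 7 mm high and 4 mm wide. Origin: centre of its underside; z is up, so a thing standing in it has its underside 4 mm above this point. Inside the rim 72 x 72 mm, corners cut off at about 8 mm; x and y are parallel to its sides.
- patch_tin: Bystander, loose: flat rectangular tin, green top, 45 x 79 x 20 mm (y is the long way). Lies behind the containers. Origin: centre of its underside; z is up.
- tyre_lever: Bystander, loose: blue plastic tyre lever lying flat, 18 x 117 x 8 mm (y is the long way). Lies behind the containers. Origin: centre of its underside; z is up. To the right of all these things stands a fixed wheel-truing stand: its base reaches to y = -0.15, its bicycle wheel fills about x 0.29 to 0.99, y -0.41 to -0.27, 0.15 to 0.84 m high; keep the arm clear of it.
Things that resemble listed ones, but are neither listed nor needed, are in the scene too. Leave any pink or turquoise look-alike of the jar alone.

How it is judged:
By the outcome, as a careful person would: the job done as asked, in the order asked, and still so for the second after the job is handed in, with the robot touching nothing.
It also fails if it takes over 96 s, if anything falls off the work surface, if the arm or the gripper's body presses on something with over 40 N, if the wrist force passes 120 N, or if a joint passes its speed limit or range.

## Working session

There is one attempt and no reset: what is moved stays moved. The work goes in short steps, Python scripts to look and compute and a tool call to move; the robot and the scene stay as the last step left them, time stands still between calls to the robot, and variables do not carry over. Pictures are saved under pics/ and viewed, at most 14 in all, crops included, and the job is handed in when it is done.

Besides the shell and the picture viewer there is one more tool, called after "Call:" as name(argument=value, ...) on one line, values as JSON. apply_moves: Moves the arm, as the interface text tells. Its arguments: {"type":"object","properties":{"moves":{"type":"array"},"hand":{"type":"number"}},"required":["moves"]}

```bash
mkdir -p pics; cat > h.py <<'E'
import numpy as np, cv2
from station import r, imaging, models
def ray(p,uv):
    K=np.array(p["intrinsics"]);d=np.linalg.inv(K)@np.array([uv[0],uv[1],1.]);d=np.array(p["orientation"])@d
    return np.array(p["eye"]),d
def onz(p,uv,z):
    e,d=ray(p,uv);return e+d*(z-e[2])/d[2]
def tri(obs):
    A=np.zeros((3,3));b=np.zeros(3)
    for p,uv in obs:
        e,d=ray(p,uv);d=d/np.linalg.norm(d);M=np.eye(3)-np.outer(d,d);A+=M;b+=M@e
    return np.linalg.solve(A,b)
def proj(p,X):
    c=np.array(p["orientation"]).T@(np.array(X)-np.array(p["eye"]));q=np.array(p["intrinsics"])@c;return q[:2]/q[2]
N=["jar","flat_tin","kraft_tub","oil_bottle","small_saucer","medium_saucer","large_saucer","square_saucer","patch_tin","tyre_lever"]
E
python3 - <<'E'
from h import *
np.set_printoptions(precision=3,suppress=True)
s=r.sense();print(s["time_s"],s["tcp_pos"],s["ee_rot"],s["gripper_width"])
for n in ["scene","top"]:
    p=imaging.capture(n);cv2.imwrite(f"pics/{n}0.png",p["frame"]);print(n,p["eye"],np.array(p["orientation"]).tolist(),np.array(p["intrinsics"]).tolist())
    for t in N:
        for d in models.place_of(p,t)[:4]:
            uv=np.array(d["at"])*[640,400];print(t,round(d["confidence"],2),uv,onz(p,uv,0))
E
```

```text
0.0 [ 0.147 -0.607  0.221] [[-0.972 -0.235 -0.001]
 [-0.235  0.972  0.002]
 [ 0.     0.002 -1.   ]] 0.9952064110834428
scene [0.126 0.847 0.596] [[-0.7963562305150858, -0.3750981145937158, 0.47446618272332486], [-0.604777717118392, 0.483735694986657, -0.6326481567766101], [0.007788902160762184, -0.7907598762102284, -0.6120769160645697]] [[387.17502293388594, 0.0, 321.39857714992496], [0.0, 387.17502293388594, 201.6413364181304], [0.0, 0.0, 1.0]]
jar 0.84 [320.384 309.68 ] [0.393 0.492 0.   ]
jar 0.77 [284.608 284.   ] [0.485 0.487 0.   ]
jar 0.63 [286.592 336.8  ] [0.405 0.573 0.   ]
flat_tin 0.88 [354.688 176.6  ] [0.584 0.085 0.   ]
flat_tin 0.54 [335.808 272.88 ] [0.422 0.402 0.   ]
kraft_tub 0.84 [284.224 234.92 ] [0.581 0.381 0.   ]
oil_bottle 0.89 [373.568 231.2  ] [0.427 0.246 0.   ]
oil_bottle 0.45 [398.4 199. ] [0.44  0.102 0.   ]
small_saucer 0.87 [421.376 172.52 ] [ 0.448 -0.046  0.   ]
medium_saucer 0.71 [282.368 235.4  ] [0.583 0.384 0.   ]
medium_saucer 0.65 [398.272 199.92 ] [0.439 0.106 0.   ]
medium_saucer 0.47 [383.68 160.8 ] [ 0.563 -0.036  0.   ]
large_saucer 0.85
[... 463 characters left out ...]
45578093422], [0.0, 447.86544841485056, 197.64679515686058], [0.0, 0.0, 1.0]]
jar 0.9 [201.984 260.32 ] [0.405 0.563 0.   ]
jar 0.86 [268.416 251.92 ] [0.423 0.396 0.   ]
jar 0.76 [228.8 266.8] [0.388 0.495 0.   ]
jar 0.54 [232.32 232.92] [0.472 0.487 0.   ]
flat_tin 0.6 [389.632 187.6  ] [0.58  0.087 0.   ]
kraft_tub 0.96 [273.6  189.68] [0.58  0.382 0.   ]
oil_bottle 0.72 [323.968 247.92 ] [0.431 0.256 0.   ]
small_saucer 0.58 [445.696 242.72 ] [ 0.439 -0.049  0.   ]
medium_saucer 0.61 [379.008 242.   ] [0.444 0.118 0.   ]
large_saucer 0.65 [330.304 191.12 ] [0.574 0.238 0.   ]
square_saucer 0.92 [440.896 190.2  ] [ 0.572 -0.042  0.   ]
tyre_lever 0.58 [413.824 132.48 ] [0.721 0.021 0.   ]
```

View pics/scene0.png

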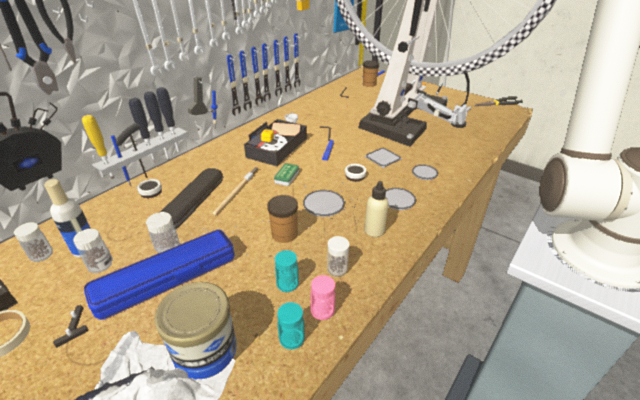

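View pics/top0.png

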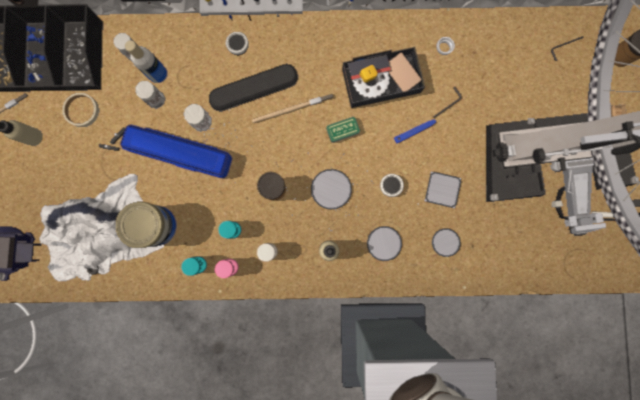

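Scene image: jar lid at (339,242), tub (284,219), bottle (377,212), tin (355,172), and saucers at large (323,202), medium (399,199), square (383,156) and small (425,171). The top image confirms it: jar (266,252), tub (271,186), bottle (329,251), tin (391,185), saucers (331,189), (384,243), (444,190), (446,242). The pink and turquoise jars sit left of the wanted jar. Next I'll measure with the masks.

```bash
cat > m.py <<'E'
from h import *
np.set_printoptions(precision=4,suppress=True)
G={"jar":(.42,.40,.075),"flat_tin":(.58,.086,.024),"kraft_tub":(.58,.38,.088),"oil_bottle":(.43,.25,.137),"small_saucer":(.445,-.047,.007),"medium_saucer":(.44,.112,.007),"large_saucer":(.58,.235,.007),"square_saucer":(.573,-.05,.007)}
def masks(p,t):
    g=proj(p,G[t]);out=[]
    cls=[t] if "saucer" not in t else ["small_saucer","medium_saucer","large_saucer","square_saucer"]
    for c in cls:
        for d in models.cut_out(p,c):
            m=d["region"].astype(np.uint8)
            cs,_=cv2.findContours(m,cv2.RETR_EXTERNAL,cv2.CHAIN_APPROX_NONE)
            if not cs: continue
            k=max(cs,key=cv2.contourArea)
            if len(k)<5: continue
            b=cv2.boundingRect(k)
            if b[0]-8<g[0]<b[0]+b[2]+8 and b[1]-8<g[1]<b[1]+b[3]+8: out.append((d["confidence"],c,k,b))
    return max(out,key=lambda o:o[0]+(o[1]==t)) if out else None
E
python3 - <<'E'
from m import *
P={n:imaging.capture(n) for n in ["scene","top"]}
for t in G:
    C={}
    for n,p in P.items():
        o=masks(p,t)
        if o is None: print(t,n,"none");continue
        (cx,cy),ax,a=cv2.fitEllipse(o[2]);C[n]=(cx,cy)
        print(t,n,round(o[0],2),o[1],"bbox",o[3],"ell",np.array([cx,cy,*ax,a]),"top-plane",onz(P[n],(cx,cy),.004))
    if "saucer" in t and len(C)==2: print("  tri",tri([(P[n],C[n]) for n in C]))
    if t=="flat_tin" and len(C)==2: print("  tri",tri([(P[n],C[n]) for n in C]))
E
```

```text
jar scene 0.81 jar bbox (327, 237, 22, 40) ell [337.5751 256.8616  22.0168  41.8275   3.416 ] top-plane [0.4432 0.3659 0.004 ]
jar top 0.61 jar bbox (257, 243, 20, 18) ell [266.8204 251.2262  16.8233  19.5914  73.5207] top-plane [0.4252 0.3995 0.004 ]
flat_tin scene 0.85 flat_tin bbox (344, 164, 23, 18) ell [355.0811 172.2392  17.7401  22.1309  82.9753] top-plane [0.5922 0.0717 0.004 ]
flat_tin top 0.68 flat_tin bbox (381, 174, 23, 23) ell [391.7878 184.7762  21.4633  22.6053  34.2714] top-plane [0.587  0.0822 0.004 ]
  tri [0.5856 0.0834 0.0128]
kraft_tub scene 0.96 kraft_tub bbox (267, 195, 32, 48) ell [283.206  217.2799  30.528   50.0409 175.3846] top-plane [0.6204 0.339  0.004 ]
kraft_tub top 0.58 kraft_tub bbox (256, 172, 30, 29) ell [271.2128 185.6151  26.7529  30.6498 128.6675] top-plane [0.5901 0.3872 0.004 ]
oil_bottle scene 0.98 oil_bottle bbox (364, 181, 25, 56) ell [376.2245 211.7462  21.4893  57.6805   6.5674] top-plane [0.4562 0.1856 0.004 ]
oil_bottle top 0.61 oil_bottle bbox (319, 241, 21, 21) ell [328.9323 250.5075  19.2978  20.6955 125.0342] top-plane [0.4245 0.2442
[... 598 characters left out ...]
lane [0.4413 0.1059 0.004 ]
  tri [0.4391 0.105  0.0053]
large_saucer scene 0.95 large_saucer bbox (303, 190, 42, 28) ell [323.5502 202.938   26.6704  41.0749  90.8994] top-plane [0.578 0.236 0.004]
large_saucer top 0.95 large_saucer bbox (311, 169, 41, 41) ell [331.1929 188.8485  39.6582  40.5713 112.8108] top-plane [0.5793 0.2356 0.004 ]
  tri [0.579  0.2353 0.0031]
square_saucer scene 0.73 square_saucer bbox (366, 148, 35, 20) ell [382.8963 156.9551  16.8795  30.8613  96.8925] top-plane [ 0.5723 -0.0471  0.004 ]
square_saucer top 0.94 square_saucer bbox (426, 172, 35, 35) ell [442.9523 189.2067  33.6188  35.2717 126.9605] top-plane [ 0.5735 -0.0464  0.004 ]
  tri [ 0.5729 -0.0468  0.004 ]
```

Call:
apply_moves(moves=[[[0.04,-0.005,0],3.4],[[0.015,0.038,0],3.4],[[0.01,0.04,0],3.4],[[0.006,0.04,0],3.4],[[0,0.04,0],0]])

```text
time_s: 3.62
tcp_pos: [0.0633, -0.4672, 0.2219]
ee_rot: [[-1.0, 0.004, -0.001], [0.004, 1.0, 0.001], [0.001, 0.001, -1.0]]
wrist_force: [-0.0, -0.0, 0.9]
gripper_width: 1.002
gripper_force: 0.0
```

Call:
apply_moves(moves=[[[-0.024,0.031,0],0],[[-0.025,0.03,0],0],[[-0.025,0.03,0],0],[[-0.025,0.03,0],0],[[-0.025,0.03,0],0]])

```text
time_s: 4.03
tcp_pos: [0.1894, -0.3164, 0.223]
ee_rot: [[-1.0, 0.001, 0.001], [0.001, 1.0, -0.001], [-0.001, -0.001, -1.0]]
wrist_force: [1.2, -0.8, -0.1]
gripper_width: 1.003
gripper_force: 0.0
```

Call:
apply_moves(moves=[[[-0.026,0.031,0],0],[[-0.027,0.03,0],0],[[-0.027,0.03,0],0],[[-0.027,0.03,0],0],[[-0.027,0.03,0],0]])

```text
time_s: 4.45
tcp_pos: [0.3237, -0.1649, 0.2232]
ee_rot: [[-1.0, -0.001, 0.002], [-0.001, 1.0, -0.0], [-0.002, -0.0, -1.0]]
wrist_force: [0.9, -0.6, -0.2]
gripper_width: 1.003
gripper_force: 0.0
```

Call:
apply_moves(moves=[[[-0.012,0.039,0],0],[[-0.012,0.039,0],0],[[-0.012,0.039,0],0],[[-0.012,0.039,0],0],[[-0.012,0.039,0],0]], hand=0.07)

```text
time_s: 4.87
tcp_pos: [0.3828, 0.0305, 0.2231]
ee_rot: [[-1.0, -0.001, 0.002], [-0.001, 1.0, 0.001], [-0.002, 0.001, -1.0]]
wrist_force: [0.5, -0.0, -0.1]
gripper_width: 0.815
gripper_force: 0.0
```

Call:
apply_moves(moves=[[[-0.006,0.04,0],0],[[-0.006,0.04,0],0],[[-0.006,0.04,0],0],[[-0.006,0.04,0],0],[[-0.006,0.04,0],0]])

```text
time_s: 5.28
tcp_pos: [0.4125, 0.2305, 0.2229]
ee_rot: [[-1.0, -0.001, 0.001], [-0.001, 1.0, 0.001], [-0.001, 0.001, -1.0]]
wrist_force: [1.5, -0.7, 1.3]
gripper_width: 0.805
gripper_force: 0.0
```

Call:
apply_moves(moves=[[[-0.002,0.04,0],0],[[-0.002,0.036,0],0],[[-0.002,0.025,0],0],[[0,0,0],0],[[0,0,0],0]])

```text
time_s: 5.7
tcp_pos: [0.4183, 0.3303, 0.222]
ee_rot: [[-1.0, -0.002, -0.001], [-0.002, 1.0, -0.001], [0.001, -0.001, -1.0]]
wrist_force: [-0.2, -0.2, -0.0]
gripper_width: 0.81
gripper_force: 0.0
```

```bash
python3 - <<'E'
from m import *
p=imaging.capture("wrist");cv2.imwrite("pics/w1.png",p["frame"]);s=r.sense()
print(s["tcp_pos"],p["eye"],np.array(p["orientation"]))
o=masks(p,"jar");print(o and (o[0],o[3],cv2.fitEllipse(o[2])))
E
```

```text
[0.4183 0.3293 0.2222] [0.3472 0.3308 0.3837] [[-0.0015  0.9653  0.2611]
 [ 1.      0.0016 -0.0002]
 [-0.0006  0.2611 -0.9653]]
(0.82, (351, 164, 53, 55), ((376.5110778808594, 191.36831665039062), (44.85984802246094, 58.63694381713867), 141.61253356933594))
```

View pics/w1.png

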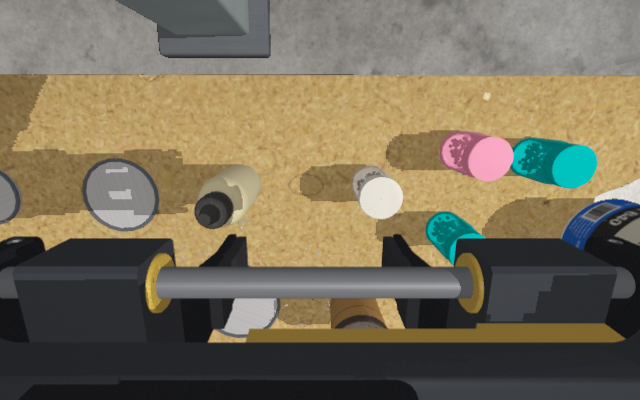

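The wrist picture shows the wanted jar's white lid at (381,198), with the look-alikes (pink 490,158; teal 567,166 and 450,235) to the right. It also shows the bottle cap at (210,214) and the medium saucer at (120,194). I'll triangulate the lid with the top view.

```bash
cat >> h.py <<'E'
def white(p,c,rad,lo=150,sat=50):
    f=p["frame"];h=cv2.cvtColor(f,cv2.COLOR_BGR2HSV);m=((h[...,2]>lo)&(h[...,1]<sat)).astype(np.uint8)
    k=np.zeros_like(m);cv2.circle(k,tuple(int(round(v)) for v in c),int(rad),1,-1);m=cv2.morphologyEx(m*k,cv2.MORPH_OPEN,np.ones((3,3),np.uint8))
    cs,_=cv2.findContours(m,cv2.RETR_EXTERNAL,cv2.CHAIN_APPROX_NONE);q=max(cs,key=cv2.contourArea)
    return cv2.fitEllipse(cv2.convexHull(q))
E
python3 - <<'E'
from m import *
w=imaging.capture("wrist");t=imaging.capture("top")
a=white(w,(381,198),32);b=white(t,(266,252),14)
print(a,b,tri([(w,a[0]),(t,b[0])]),onz(w,a[0],.075),onz(t,b[0],.075))
cv2.imwrite("pics/t1.png",cv2.resize(t["frame"][140:290,240:470],None,fx=3,fy=3,interpolation=cv2.INTER_CUBIC))
E
```

```text
Traceback (most recent call last):
  File "h.py", line 19, in white
    cs,_=cv2.findContours(m,cv2.RETR_EXTERNAL,cv2.CHAIN_APPROX_NONE);q=max(cs,key=cv2.contourArea)
                                                                       ~~~^^^^^^^^^^^^^^^^^^^^^^^^
ValueError: max() iterable argument is empty
```

The arm now hides the jar from above, so I'll use the first top picture, since that camera is fixed.

```bash
python3 - <<'E'
from m import *
import pickle
w=imaging.capture("wrist");t=imaging.capture("top");s=imaging.capture("scene")
t["frame"]=cv2.imread("pics/top0.png");s["frame"]=cv2.imread("pics/scene0.png")
pickle.dump((t,s),open("ts.pkl","wb"))
a=white(w,(381,198),32);b=white(t,(266,252),14);c=white(s,(339,242),12)
print(a,b,c,tri([(w,a[0]),(t,b[0])]),onz(w,a[0],.075),onz(t,b[0],.075),onz(s,c[0],.075))
cv2.imwrite("pics/t1.png",cv2.resize(t["frame"][140:290,240:470],None,fx=3,fy=3,interpolation=cv2.INTER_CUBIC))
E
```

```text
((382.64990234375, 196.42494201660156), (42.22998809814453, 44.23960494995117), 56.27262878417969) ((265.72161865234375, 252.10121154785156), (17.064306259155273, 17.81045150756836), 72.49751281738281) ((338.240966796875, 244.7162628173828), (17.605592727661133, 21.072893142700195), 99.87277221679688) [0.4254 0.3938 0.0738] [0.4252 0.3935 0.075 ] [0.4254 0.3938 0.075 ] [0.4228 0.3965 0.075 ]
```

View pics/t1.png

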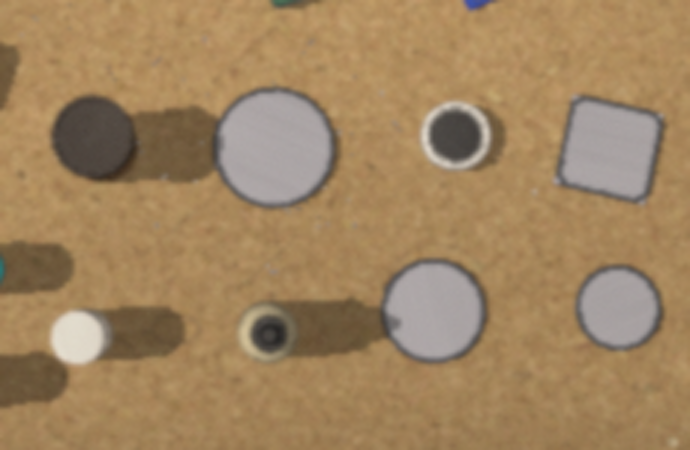

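Call:
apply_moves(moves=[[[-0.004,0.032,0],0],[[-0.003,0.032,0],0],[[0,0,0.036],0],[[0,0,0.04],0],[[0,0,0.03],0]])

```text
time_s: 6.47
tcp_pos: [0.4249, 0.3926, 0.1144]
ee_rot: [[-1.0, 0.0, -0.001], [0.0, 1.0, -0.0], [0.001, -0.0, -1.0]]
wrist_force: [-1.6, -0.0, 0.0]
gripper_width: 0.801
gripper_force: 0.0
```

```bash
python3 - <<'E'
from m import *
import pickle
t,_=pickle.load(open("ts.pkl","rb"))
for n,uv,z in [("tin",(392,185),.024),("tub",(271.3,185.7),.088),("bot",(329.7,251),.137)]: print(n,onz(t,uv,z))
print(r.sense()["tcp_pos"])
E
```

```text
tin [0.5842 0.085  0.024 ]
tub [0.5802 0.3781 0.088 ]
bot [0.4276 0.2454 0.137 ]
[0.4249 0.3926 0.1144]
```

Call:
apply_moves(moves=[[[0,0.001,0.03],0],[[0,0,0.03],0],[[0,0,0.028],0],[[0,0,0],0],[[0,0,0],0]])

```text
time_s: 6.88
tcp_pos: [0.4255, 0.3933, 0.0278]
ee_rot: [[-1.0, -0.0, -0.001], [-0.0, 1.0, -0.003], [0.001, -0.003, -1.0]]
wrist_force: [-0.2, 0.4, 0.7]
gripper_width: 0.806
gripper_force: 0.0
```

Call:
apply_moves(moves=[[[0,0,0],0],[[0,0,0],0],[[0,0,0],0],[[0,0,0],0],[[0,0,0],0]], hand=0.02)

```text
time_s: 7.3
tcp_pos: [0.4258, 0.3945, 0.0297]
ee_rot: [[-1.0, -0.001, 0.001], [-0.001, 1.0, 0.001], [-0.001, 0.001, -1.0]]
wrist_force: [0.2, -2.1, 1.6]
gripper_width: 0.51
gripper_force: 0.9
```

Call:
apply_moves(moves=[[[0,0,0],0],[[0,0,-0.015],0],[[0,0,-0.035],0],[[0,0,-0.04],0],[[0,0,-0.04],0]])

```text
time_s: 7.72
tcp_pos: [0.4249, 0.3935, 0.159]
ee_rot: [[-1.0, -0.0, -0.002], [-0.0, 1.0, -0.002], [0.002, -0.002, -1.0]]
wrist_force: [-0.6, 0.6, -1.8]
gripper_width: 0.499
gripper_force: 30.0
```

Call:
apply_moves(moves=[[[0,0,-0.04],0],[[0,-0.02,0],0],[[0,-0.035,0],0],[[0,-0.04,0],0],[[0,-0.04,0],0]])

```text
time_s: 8.13
tcp_pos: [0.4248, 0.2579, 0.1981]
ee_rot: [[-1.0, -0.002, -0.001], [-0.002, 1.0, -0.0], [0.001, -0.0, -1.0]]
wrist_force: [0.9, -0.4, -1.9]
gripper_width: 0.502
gripper_force: 30.0
```

Call:
apply_moves(moves=[[[-0.002,-0.04,0],0],[[-0.002,-0.04,0],0],[[-0.002,-0.04,0],0],[[-0.002,-0.04,0],0],[[-0.002,-0.04,0],0]])

```text
time_s: 8.55
tcp_pos: [0.4349, 0.0575, 0.1985]
ee_rot: [[-1.0, -0.001, -0.0], [-0.001, 1.0, 0.0], [0.0, 0.0, -1.0]]
wrist_force: [1.6, 0.6, -1.5]
gripper_width: 0.501
gripper_force: 30.0
```

Call:
apply_moves(moves=[[[-0.002,-0.04,0],0],[[-0.002,-0.035,0],0],[[0,-0.02,0],0],[[0,0,0],0],[[0,0,0],0]])

```text
time_s: 8.97
tcp_pos: [0.4392, -0.0366, 0.1982]
ee_rot: [[-1.0, 0.002, -0.001], [0.002, 1.0, 0.0], [0.001, 0.0, -1.0]]
wrist_force: [0.3, -0.7, -1.1]
gripper_width: 0.499
gripper_force: 30.0
```

```bash
python3 - <<'E'
from m import *
p=imaging.capture("wrist");cv2.imwrite("pics/w2.png",p["frame"]);s=r.sense()
print(s["tcp_pos"],s["gripper_width"],s["gripper_force"],[proj(p,(.440,-.0495,.007)),proj(p,(.441,.106,.007))])
E
```

```text
[ 0.4395 -0.0358  0.1983] 0.49995117413920287 29.99987759627402 [array([301.609 , 181.4162]), array([447.2701, 181.8721])]
```

View pics/w2.png

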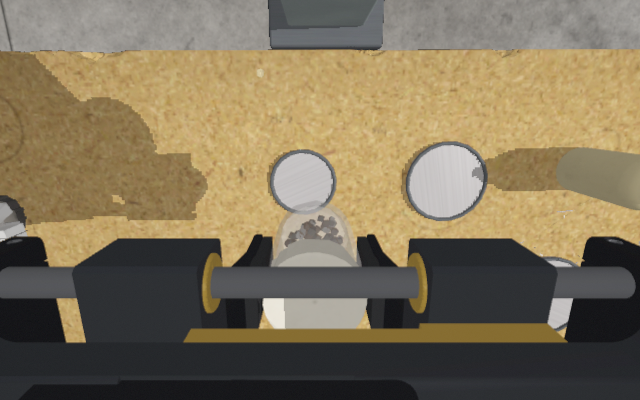

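The wrist picture shows the jar held upright. The small saucer is at (302,182), predicted (301.6,181.4), and the medium one is at (446,181), predicted (447,182), so the map is good. I'll lower the jar.

Call:
apply_moves(moves=[[[0,-0.014,0.02],0],[[0,0,0.04],0],[[0,0,0.04],0],[[0,0,0.035],0],[[0,0,0.02],0]])

```text
time_s: 9.43
tcp_pos: [0.4376, -0.0489, 0.0404]
ee_rot: [[-1.0, -0.002, -0.005], [-0.002, 1.0, -0.001], [0.005, -0.001, -1.0]]
wrist_force: [-0.1, -0.9, -1.5]
gripper_width: 0.495
gripper_force: 30.0
```

Call:
apply_moves(moves=[[[0,0,0.007],0],[[0,0,0.003],0],[[0,0,0],0],[[0,0,0],0]])

```text
time_s: 9.77
tcp_pos: [0.4411, -0.0486, 0.0345]
ee_rot: [[-1.0, -0.002, 0.003], [-0.002, 1.0, 0.0], [-0.003, 0.0, -1.0]]
wrist_force: [0.5, -0.4, -0.8]
gripper_width: 0.498
gripper_force: 30.0
```

Call:
apply_moves(moves=[[[0,0,0.001],0],[[0,0,0.001],0],[[0,0,0],0],[[0,0,0],0]])

```text
time_s: 10.1
tcp_pos: [0.4414, -0.0488, 0.0334]
ee_rot: [[-1.0, -0.002, 0.004], [-0.002, 1.0, 0.001], [-0.004, 0.001, -1.0]]
wrist_force: [-2.2, 3.8, 10.0]
gripper_width: 0.497
gripper_force: 30.0
```

Call:
apply_moves(moves=[[[0,0,0],0],[[0,0,0],0],[[0,0,0],0],[[0,0,0],0],[[0,0,0],0]], hand=0.066)

```text
time_s: 10.52
tcp_pos: [0.4398, -0.0497, 0.0315]
ee_rot: [[-1.0, -0.0, 0.0], [-0.0, 1.0, -0.0], [-0.0, -0.0, -1.0]]
wrist_force: [-0.7, -0.1, -0.6]
gripper_width: 0.736
gripper_force: 0.0
```

Call:
apply_moves(moves=[[[0,0,-0.03],0],[[0,0,-0.04],0],[[0,0,-0.04],0],[[-0.02,0.01,-0.02],0],[[-0.03,0.03,0],0]])

```text
time_s: 10.93
tcp_pos: [0.4909, -0.0113, 0.1674]
ee_rot: [[-1.0, 0.002, 0.01], [0.002, 1.0, 0.002], [-0.01, 0.002, -1.0]]
wrist_force: [1.4, -0.1, 0.3]
gripper_width: 0.761
gripper_force: 0.0
```

Call:
apply_moves(moves=[[[-0.03,0.02,-0.02],0],[[-0.03,0.02,-0.02],0],[[-0.02,0.02,0],0],[[0,0,0],0],[[0,0,0],0]], hand=0.08)

```text
time_s: 11.35
tcp_pos: [0.5694, 0.0506, 0.2004]
ee_rot: [[-1.0, -0.001, -0.002], [-0.001, 1.0, -0.0], [0.002, -0.0, -1.0]]
wrist_force: [-0.9, -0.0, -0.5]
gripper_width: 0.911
gripper_force: 0.0
```

```bash
python3 - <<'E'
from m import *
import pickle
p=imaging.capture("wrist");cv2.imwrite("pics/w3.png",p["frame"]);s=r.sense()
pickle.dump(p,open("w3.pkl","wb"))
print(s["tcp_pos"],s["gripper_width"],proj(p,(.584,.085,.024)),proj(p,(.573,-.0467,.007)))
o=masks(p,"flat_tin");print(o and (o[0],o[3],cv2.fitEllipse(o[2])))
E
```

```text
[0.5684 0.0498 0.2004] 0.9150948160105246 [347.0355 197.6653] [223.3758 183.7988]
(0.64, (320, 170, 54, 56), ((346.5566711425781, 197.72189331054688), (53.802268981933594, 54.88290786743164), 16.39896011352539))
```

View pics/w3.png

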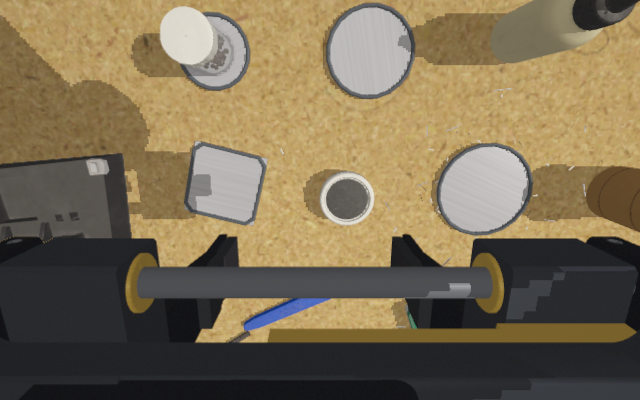

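The jar stands inside the small saucer at (214,50), and the tin is at (346.6,197.7), matching the prediction (347.0,197.7). Picking up the tin.

Call:
apply_moves(moves=[[[-0.008,0.018,0.02],0],[[-0.007,0.017,0.03],0],[[0,0,0.04],0],[[0,0,0.04],0],[[0,0,0.03],0]])

```text
time_s: 11.87
tcp_pos: [0.5815, 0.0835, 0.0387]
ee_rot: [[-1.0, 0.001, -0.004], [0.001, 1.0, -0.001], [0.004, -0.001, -1.0]]
wrist_force: [-0.6, -0.0, -0.8]
gripper_width: 0.917
gripper_force: 0.0
```

Call:
apply_moves(moves=[[[0,0,0.018],0],[[0,0,0.01],0],[[0,0,0.005],0],[[0,0,0],0],[[0,0,0],0]])

```text
time_s: 12.28
tcp_pos: [0.5849, 0.0848, 0.0098]
ee_rot: [[-1.0, -0.0, 0.002], [-0.0, 1.0, 0.001], [-0.002, 0.001, -1.0]]
wrist_force: [1.0, 0.1, 0.6]
gripper_width: 0.919
gripper_force: 0.0
```

Call:
apply_moves(moves=[[[0,0,0.001],0],[[0,0,0],0],[[0,0,0],0],[[0,0,0],0],[[0,0,0],0]], hand=0.04)

```text
time_s: 12.7
tcp_pos: [0.5844, 0.085, 0.0081]
ee_rot: [[-1.0, -0.001, 0.001], [-0.001, 1.0, 0.0], [-0.001, 0.0, -1.0]]
wrist_force: [-0.8, 0.5, 1.7]
gripper_width: 0.65
gripper_force: 30.0
```

Call:
apply_moves(moves=[[[0,0,0],0],[[0,0,-0.01],0],[[0,0,-0.02],0],[[0,0,-0.03],0],[[0,0,-0.03],0]])

```text
time_s: 13.12
tcp_pos: [0.5834, 0.0845, 0.0981]
ee_rot: [[-1.0, -0.0, -0.002], [-0.0, 1.0, -0.001], [0.002, -0.001, -1.0]]
wrist_force: [0.2, 0.4, -0.7]
gripper_width: 0.646
gripper_force: 30.0
```

Call:
apply_moves(moves=[[[0.03,0.005,0],0],[[0.037,0.005,0],0],[[0.037,0.005,0],0],[[0.027,0.004,0],0],[[0.0115,0.002,0],0]])

```text
time_s: 13.53
tcp_pos: [0.4378, 0.105, 0.0978]
ee_rot: [[-1.0, -0.001, -0.002], [-0.001, 1.0, -0.0], [0.002, -0.0, -1.0]]
wrist_force: [-0.7, 0.4, -1.1]
gripper_width: 0.642
gripper_force: 30.0
```

Call:
apply_moves(moves=[[[0,0,0.02],0],[[0,0,0.03],0],[[0,0,0.02],0],[[0,0,0.008],0],[[0,0,0],0]])

```text
time_s: 13.95
tcp_pos: [0.4412, 0.1053, 0.0182]
ee_rot: [[-1.0, -0.0, -0.003], [-0.0, 1.0, -0.002], [0.003, -0.002, -1.0]]
wrist_force: [0.0, 0.4, -0.2]
gripper_width: 0.643
gripper_force: 30.0
```

Call:
apply_moves(moves=[[[0,0,0.005],0],[[0,0,0.002],0],[[0,0,0.001],0],[[0,0,0],0],[[0,0,0],0]])

```text
time_s: 14.37
tcp_pos: [0.4421, 0.106, 0.0122]
ee_rot: [[-1.0, -0.0, 0.001], [-0.0, 1.0, 0.001], [-0.001, 0.001, -1.0]]
wrist_force: [-0.1, 0.1, 0.1]
gripper_width: 0.643
gripper_force: 30.0
```

Call:
apply_moves(moves=[[[0,0,0],0],[[0,0,0],0],[[0,0,0],0],[[0,0,0],0]], hand=0.078)

```text
time_s: 14.7
tcp_pos: [0.4418, 0.1058, 0.0117]
ee_rot: [[-1.0, -0.0, 0.0], [-0.0, 1.0, 0.0], [-0.0, 0.0, -1.0]]
wrist_force: [-0.3, 0.9, 0.1]
gripper_width: 0.848
gripper_force: 0.0
```

Call:
apply_moves(moves=[[[0,0,-0.03],0],[[0,0,-0.04],0],[[-0.002,0,-0.04],0],[[-0.03,0.02,-0.04],0],[[-0.03,0.03,-0.04],0]])

```text
time_s: 15.12
tcp_pos: [0.4884, 0.1421, 0.1843]
ee_rot: [[-1.0, 0.001, 0.002], [0.001, 1.0, 0.001], [-0.002, 0.001, -1.0]]
wrist_force: [1.8, 0.1, -0.1]
gripper_width: 0.894
gripper_force: 0.0
```

Call:
apply_moves(moves=[[[-0.013,0.037,-0.01],0],[[-0.013,0.037,-0.01],0],[[-0.013,0.037,-0.01],0],[[-0.013,0.037,-0.01],0],[[-0.013,0.03,-0.01],0]], hand=0.087)

```text
time_s: 15.53
tcp_pos: [0.5534, 0.3231, 0.2314]
ee_rot: [[-1.0, -0.001, -0.0], [-0.001, 1.0, 0.0], [0.0, 0.0, -1.0]]
wrist_force: [0.4, 0.4, 0.2]
gripper_width: 0.997
gripper_force: 0.0
```

Call:
apply_moves(moves=[[[0,0,0],0],[[0,0,0],0]])

```text
time_s: 15.7
tcp_pos: [0.5532, 0.3222, 0.2303]
ee_rot: [[-1.0, -0.002, -0.001], [-0.002, 1.0, -0.0], [0.001, -0.0, -1.0]]
wrist_force: [0.3, -0.2, -0.2]
gripper_width: 0.998
gripper_force: 0.0
```

```bash
python3 - <<'E'
from m import *
import pickle
p=imaging.capture("wrist");cv2.imwrite("pics/w4.png",p["frame"]);s=r.sense()
pickle.dump(p,open("w4.pkl","wb"))
print(s["tcp_pos"],s["gripper_width"],proj(p,(.5802,.3781,.088)),proj(p,(.579,.2355,.007)),proj(p,(.4276,.2454,.137)))
o=masks(p,"kraft_tub");print(o and (o[0],o[3],cv2.fitEllipse(o[2])))
E
```

```text
[0.5527 0.3208 0.2301] 1.0060145820711763 [372.7725 218.9633] [240.2616 196.6859] [202.276   29.3903]
(0.88, (338, 176, 71, 78), ((371.46478271484375, 214.66571044921875), (66.6268539428711, 78.99884033203125), 150.83099365234375))
```

View pics/w4.png

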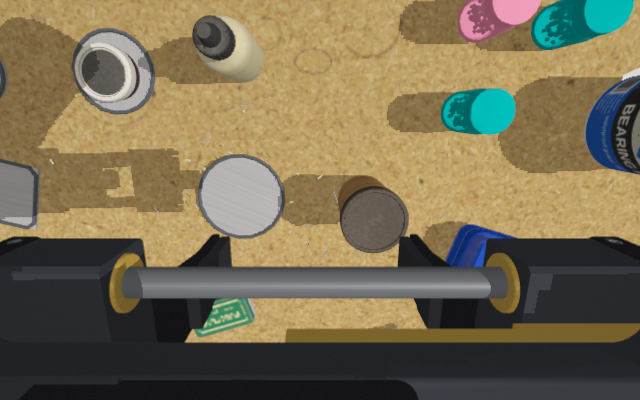

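The tub lid is at (373,219), predicted (372.8,219.0), and the large saucer is at (241,196), predicted (240,197). The tin lies inside the medium saucer. Picking up the tub by its lid.

Call:
apply_moves(moves=[[[-0.014,0.029,0],0],[[-0.013,0.028,0.01],0],[[0,0,0.035],0],[[0,0,0.035],0],[[0,0,0.03],0]])

```text
time_s: 16.22
tcp_pos: [0.5792, 0.3761, 0.1189]
ee_rot: [[-1.0, 0.001, -0.002], [0.001, 1.0, -0.001], [0.002, -0.001, -1.0]]
wrist_force: [0.1, -0.7, 0.3]
gripper_width: 0.998
gripper_force: 0.0
```

Call:
apply_moves(moves=[[[0,0,0.02],0],[[0,0,0.02],0],[[0,0,0.01],0],[[0,0,0.007],0],[[0,0,0],0]])

```text
time_s: 16.63
tcp_pos: [0.5796, 0.3765, 0.063]
ee_rot: [[-1.0, 0.0, -0.002], [0.0, 1.0, -0.002], [0.002, -0.002, -1.0]]
wrist_force: [-0.0, 0.3, 0.4]
gripper_width: 0.996
gripper_force: 0.0
```

Call:
apply_moves(moves=[[[0,0.001,0],0],[[0,0,0],0],[[0,0,0],0],[[0,0,0],0],[[0,0,0],0]], hand=0.05)

```text
time_s: 17.05
tcp_pos: [0.5806, 0.3792, 0.0652]
ee_rot: [[-1.0, -0.001, 0.001], [-0.001, 1.0, 0.001], [-0.001, 0.001, -1.0]]
wrist_force: [-0.9, -0.4, 2.1]
gripper_width: 0.739
gripper_force: 30.0
```

Call:
apply_moves(moves=[[[0,0,0],0],[[0,0,-0.005],0],[[0,0,-0.015],0],[[0,0,-0.02],0],[[0,0,-0.01],0]])

```text
time_s: 17.47
tcp_pos: [0.5807, 0.3791, 0.1159]
ee_rot: [[-1.0, -0.001, 0.002], [-0.001, 1.0, 0.001], [-0.002, 0.001, -1.0]]
wrist_force: [0.9, -0.6, -1.2]
gripper_width: 0.739
gripper_force: 30.0
```

Call:
apply_moves(moves=[[[0.001,-0.018,0],0],[[0,-0.035,0],0],[[0,-0.04,0],0],[[0,-0.032,0],0],[[0,-0.018,0],0]])

```text
time_s: 17.88
tcp_pos: [0.5782, 0.2323, 0.1138]
ee_rot: [[-1.0, 0.002, -0.002], [0.002, 1.0, -0.001], [0.002, -0.001, -1.0]]
wrist_force: [-0.2, 0.4, -0.8]
gripper_width: 0.737
gripper_force: 30.0
```

Call:
apply_moves(moves=[[[0,0,0],0],[[0,0,0.015],0],[[0,0,0.015],0],[[0,0,0.01],0],[[0,0,0],0]])

```text
time_s: 18.3
tcp_pos: [0.5777, 0.2355, 0.0713]
ee_rot: [[-1.0, -0.0, -0.005], [-0.0, 1.0, -0.002], [0.005, -0.002, -1.0]]
wrist_force: [-0.5, 0.4, -3.4]
gripper_width: 0.74
gripper_force: 30.0
```

Call:
apply_moves(moves=[[[0,0,0.003],0],[[0,0,0.002],0],[[0,0,0.001],0],[[0,0,0],0],[[0,0,0],0]])

```text
time_s: 18.72
tcp_pos: [0.5799, 0.2364, 0.0691]
ee_rot: [[-1.0, -0.001, 0.002], [-0.001, 1.0, 0.001], [-0.002, 0.001, -1.0]]
wrist_force: [-0.3, 0.9, 1.5]
gripper_width: 0.741
gripper_force: 30.0
```

Call:
apply_moves(moves=[[[0,0,0],0],[[0,0,0],0],[[0,0,0],0],[[0,0,0],0],[[0,0,0],0]], hand=0.087)

```text
time_s: 19.13
tcp_pos: [0.5793, 0.2356, 0.068]
ee_rot: [[-1.0, -0.0, -0.0], [-0.0, 1.0, -0.0], [0.0, -0.0, -1.0]]
wrist_force: [0.0, -0.3, -0.2]
gripper_width: 0.973
gripper_force: 0.0
```

Call:
apply_moves(moves=[[[0,0,-0.03],0],[[0,0,-0.04],0],[[0,0,-0.04],0],[[0,0,-0.04],0],[[0.03,0,-0.035],0]])

```text
time_s: 19.55
tcp_pos: [0.5554, 0.236, 0.2525]
ee_rot: [[-1.0, 0.001, 0.005], [0.001, 1.0, 0.001], [-0.005, 0.001, -1.0]]
wrist_force: [-0.1, 0.6, 0.6]
gripper_width: 1.0
gripper_force: 0.0
```

Call:
apply_moves(moves=[[[0.036,-0.008,0],0],[[0.036,-0.008,0],0],[[0.03,-0.008,0],0],[[0,0,0],0],[[0,0,0],0]])

```text
time_s: 19.97
tcp_pos: [0.4492, 0.2113, 0.2507]
ee_rot: [[-1.0, -0.002, 0.001], [-0.002, 1.0, 0.001], [-0.001, 0.001, -1.0]]
wrist_force: [-0.5, 0.9, -0.1]
gripper_width: 0.998
gripper_force: 0.0
```

```bash
python3 - <<'E'
from m import *
import pickle
p=imaging.capture("wrist");cv2.imwrite("pics/w5.png",p["frame"]);s=r.sense()
pickle.dump(p,open("w5.pkl","wb"))
print(s["tcp_pos"],s["gripper_width"],proj(p,(.4276,.2454,.137)),proj(p,(.4276,.2454,0)))
o=masks(p,"oil_bottle");print(o and (o[0],o[3],cv2.fitEllipse(o[2])))
E
```

```text
[0.4503 0.2119 0.2505] 1.0015610296506383 [354.7417 173.4039] [341.5604 153.2737]
(0.68, (323, 134, 49, 53), ((346.5585021972656, 160.35423278808594), (45.98829650878906, 53.468936920166016), 149.09031677246094))
```

View pics/w5.png

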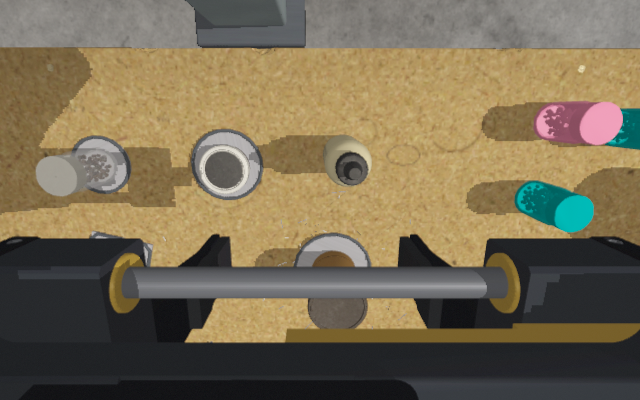

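The bottle's cap tip is at (355,173), exactly as predicted. The jar, tin and tub stand in their saucers. Picking up the bottle.

Call:
apply_moves(moves=[[[0.011,0.017,0],0],[[0.011,0.017,0],0],[[0,0,0.03],0],[[0,0,0.035],0],[[0,0,0.035],0]])

```text
time_s: 20.48
tcp_pos: [0.4295, 0.247, 0.1488]
ee_rot: [[-1.0, -0.0, 0.002], [-0.0, 1.0, 0.002], [-0.002, 0.002, -1.0]]
wrist_force: [-0.9, -0.5, -0.4]
gripper_width: 1.002
gripper_force: 0.0
```

Call:
apply_moves(moves=[[[0,0,0.03],0],[[0,0,0.025],0],[[0,0,0.015],0],[[0,0,0.007],0],[[0,0,0],0]])

```text
time_s: 20.9
tcp_pos: [0.4283, 0.2452, 0.0706]
ee_rot: [[-1.0, 0.0, -0.003], [0.0, 1.0, -0.003], [0.003, -0.003, -1.0]]
wrist_force: [-0.7, 0.1, -0.2]
gripper_width: 1.002
gripper_force: 0.0
```

Call:
apply_moves(moves=[[[0,0,0],0],[[0,0,0],0],[[0,0,0],0],[[0,0,0],0],[[0,0,0],0]], hand=0.03)

```text
time_s: 21.32
tcp_pos: [0.4285, 0.246, 0.0736]
ee_rot: [[-1.0, -0.0, 0.001], [-0.0, 1.0, 0.001], [-0.001, 0.001, -1.0]]
wrist_force: [0.3, -0.0, -0.0]
gripper_width: 0.705
gripper_force: 0.0
```

Call:
apply_moves(moves=[[[0,0,0],0],[[0,0,0],0],[[0,0,0],0],[[0,0,0],0],[[0,0,0],0]])

```text
time_s: 21.73
tcp_pos: [0.4283, 0.2457, 0.073]
ee_rot: [[-1.0, -0.001, 0.0], [-0.001, 1.0, -0.0], [-0.0, -0.0, -1.0]]
wrist_force: [0.6, -1.0, 3.4]
gripper_width: 0.535
gripper_force: 30.0
```

Call:
apply_moves(moves=[[[0,0,-0.01],0],[[0,0,-0.025],0],[[0,0,-0.03],0],[[0,0,-0.025],0],[[0,0,-0.01],0]])

```text
time_s: 22.15
tcp_pos: [0.4293, 0.2468, 0.1759]
ee_rot: [[-1.0, -0.001, 0.004], [-0.001, 1.0, 0.004], [-0.004, 0.004, -1.0]]
wrist_force: [0.2, 0.4, -1.0]
gripper_width: 0.529
gripper_force: 30.0
```

Call:
apply_moves(moves=[[[-0.009,-0.018,0],0],[[-0.015,-0.03,0],0],[[-0.017,-0.034,0],0],[[-0.017,-0.034,0],0],[[-0.017,-0.034,0],0]])

```text
time_s: 22.57
tcp_pos: [0.5031, 0.0944, 0.1721]
ee_rot: [[-1.0, -0.001, -0.001], [-0.001, 1.0, 0.0], [0.001, 0.0, -1.0]]
wrist_force: [0.8, 0.6, -1.9]
gripper_width: 0.537
gripper_force: 30.0
```

Call:
apply_moves(moves=[[[-0.017,-0.034,0],0],[[-0.017,-0.034,0],0],[[-0.015,-0.03,0],0],[[-0.011,-0.022,0],0],[[0,0,0],0]])

```text
time_s: 22.98
tcp_pos: [0.5643, -0.0277, 0.1714]
ee_rot: [[-1.0, 0.004, -0.001], [0.004, 1.0, -0.001], [0.001, -0.001, -1.0]]
wrist_force: [0.9, 0.9, -1.3]
gripper_width: 0.528
gripper_force: 30.0
```

Call:
apply_moves(moves=[[[-0.005,-0.01,0],0],[[-0.004,-0.009,0],0],[[0,0,0],0],[[0,0,0],0],[[0,0,0],0]])

```text
time_s: 23.4
tcp_pos: [0.572, -0.0426, 0.1727]
ee_rot: [[-1.0, -0.001, -0.0], [-0.001, 1.0, 0.0], [0.0, 0.0, -1.0]]
wrist_force: [-0.3, -0.4, -1.5]
gripper_width: 0.534
gripper_force: 30.0
```

```bash
python3 - <<'E'
from m import *
for i in range(2):
    p=imaging.capture("scene" if i else "wrist");s=r.sense();print(s["tcp_pos"],s["wrist_force"],s["gripper_width"])
cv2.imwrite("pics/s6.png",cv2.resize(p["frame"][80:280,240:500],None,fx=3,fy=3))
E
```

```text
[ 0.572  -0.0425  0.1727] [ 0.7449  0.3659 -1.4078] 0.5310060671317917
[ 0.5721 -0.0425  0.1728] [-0.121  -0.432  -2.2689] 0.53107893513216
```

View pics/s6.png

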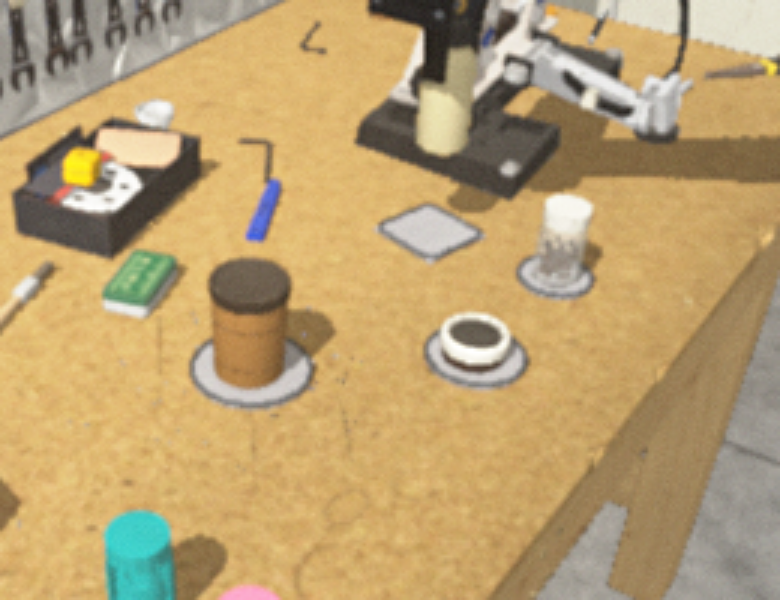

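The crop shows the bottle held upright above the empty square saucer, and the other three standing in theirs. I'll lower it.

Call:
apply_moves(moves=[[[-0.001,-0.004,0.015],0],[[0,0,0.03],0],[[0,0,0.025],0],[[0,0,0.015],0],[[0,0,0.005],0]])

```text
time_s: 23.92
tcp_pos: [0.5711, -0.0469, 0.0799]
ee_rot: [[-1.0, -0.001, -0.006], [-0.001, 1.0, -0.0], [0.006, -0.0, -1.0]]
wrist_force: [-1.0, -0.4, -2.0]
gripper_width: 0.539
gripper_force: 30.0
```

Call:
apply_moves(moves=[[[0,0,0.003],0],[[0,0,0.001],0],[[0,0,0.001],0],[[0,0,0],0],[[0,0,0],0]])

```text
time_s: 24.33
tcp_pos: [0.5739, -0.0471, 0.0788]
ee_rot: [[-1.0, -0.001, 0.002], [-0.001, 1.0, 0.0], [-0.002, 0.0, -1.0]]
wrist_force: [0.5, 0.2, -2.0]
gripper_width: 0.532
gripper_force: 30.0
```

Call:
apply_moves(moves=[[[0,0,0.001],0],[[0,0,0],0],[[0,0,0],0],[[0,0,0],0],[[0,0,0],0]])

```text
time_s: 24.75
tcp_pos: [0.5736, -0.0472, 0.0771]
ee_rot: [[-1.0, -0.001, 0.001], [-0.001, 1.0, 0.0], [-0.001, 0.0, -1.0]]
wrist_force: [0.1, -0.3, -0.5]
gripper_width: 0.532
gripper_force: 30.0
```

Call:
apply_moves(moves=[[[0,0,0],0],[[0,0,0],0],[[0,0,0],0],[[0,0,0],0],[[0,0,0],0]], hand=0.075)

```text
time_s: 25.17
tcp_pos: [0.5734, -0.0472, 0.0768]
ee_rot: [[-1.0, -0.0, 0.0], [-0.0, 1.0, -0.0], [-0.0, -0.0, -1.0]]
wrist_force: [0.7, 0.5, 0.5]
gripper_width: 0.811
gripper_force: 0.0
```

Call:
apply_moves(moves=[[[0,0,-0.02],0],[[0,0,-0.035],0],[[0,0,-0.04],0],[[0,0,-0.04],0],[[0,0,-0.04],0]])

```text
time_s: 25.58
tcp_pos: [0.5728, -0.0473, 0.2537]
ee_rot: [[-1.0, -0.0, -0.0], [-0.0, 1.0, -0.0], [0.0, -0.0, -1.0]]
wrist_force: [1.4, 0.4, -0.9]
gripper_width: 0.864
gripper_force: 0.0
```

Call:
apply_moves(moves=[[[0.03,0.01,0],0],[[0.035,0.02,0],0],[[0.035,0.02,0],0],[[0.03,0.03,0],0],[[0.02,0.03,0],0]])

```text
time_s: 26.0
tcp_pos: [0.421, 0.062, 0.2519]
ee_rot: [[-1.0, 0.001, 0.0], [0.001, 1.0, 0.001], [-0.0, 0.001, -1.0]]
wrist_force: [1.0, 0.5, -0.1]
gripper_width: 0.86
gripper_force: 0.0
```

```bash
python3 - <<'E'
from m import *
p=imaging.capture("scene");a=cv2.resize(p["frame"][120:240,270:460],None,fx=3,fy=3)
t=imaging.capture("top");b=cv2.resize(t["frame"][150:280,300:490],None,fx=3,fy=3)
im=np.zeros((max(a.shape[0],b.shape[0]),a.shape[1],3),np.uint8);im[:a.shape[0]]=a
cv2.imwrite("pics/f1.png",a);cv2.imwrite("pics/f2.png",b);print(r.sense()["tcp_pos"])
E
```

```text
[0.4213 0.0646 0.2525]
```

View pics/f1.png

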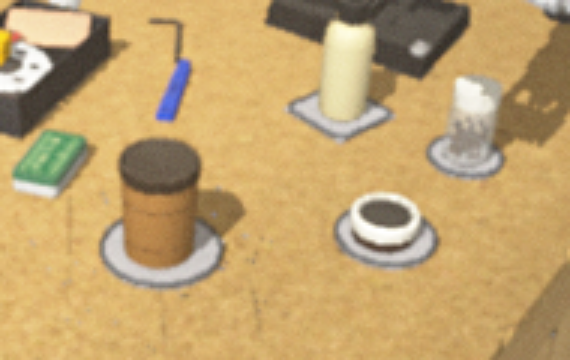

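View pics/f2.png

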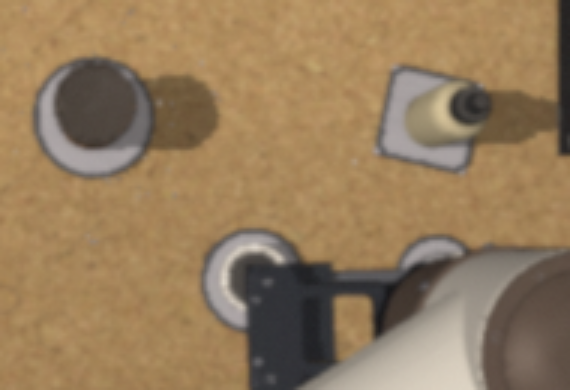

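Both views show the tub, tin, bottle and jar upright and inside their rims: tub (158,205) in the large saucer, tin (386,220) in the medium, bottle (348,70) in the square and jar (472,118) in the small. The patch tin and tyre lever haven't moved, and the arm is clear, so I'm handing in.

```bash
python3 -c "
from station import r
print(r.finish_job())"
```

```text
the job is handed in; nothing more can be done
None
```

All four containers stand upright inside their own saucers, placed in the order jar, tin, tub, bottle; I checked this in the last pictures and handed the job in at about 26 s, but no verdict was returned.

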